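# Hang and lock the display bracket in the marked bay of a sauce stand

### The job

Hang the red display bracket on the tasting stand, in the bay that has the green card behind it: hook its two claws through the slots of that bay's uprights, then press it down until it snaps fully home under the two spring catches. Leave it hanging there locked and let go, without disturbing the sauce bottle, the jar and the bowl.

Things in the scene. Friction and masses are not known exactly. Their poses are not given: they have to be found in the camera images.
- bracket: Loose T-shaped display bracket, 0.2 to 0.33 kg, lying upright on the table. Origin mid-width at the foot of the crossbar's flat back; x the way the claws point, y along the crossbar, z up. Aluminium crossbar x -12 to 0, y -62 to 62, z 0 to 64 mm. Red bar x -120 to -12, y -10 to 10, z 0 to 36, then a lip 8 thick, 44 high. Centre of mass near x -30.
- grip (a point): Good place to grasp the bracket from above: top of the red bar, which is 20 mm wide and 36 mm high here; at x -58, y 0, z 36 mm in the bracket's frame.
- press (a point): Middle of the crossbar's top face: press straight down here to lock the bracket. At x -6, y 0, z 64 mm in the bracket's frame. Pressing far out on the red bar instead makes the claws bind.
- claw_l (a point): Foot of the left claw's tip, at x 12.5, y 50, z 32 mm in the bracket's frame; the right claw is the same at y -50. Steel, 8 mm wide: a neck x 0 to 14.5, z 52 to 62, then a tip 6 mm thick turned down from it to z 32; the gap between tip and crossbar is 7.6 mm at the top, 9.4 at the foot.
- bolt (a point): Locking bolt of the bracket: a short round brass bar, 8 mm thick and 28 mm long along y, with round ends, held 9 mm behind the middle of the crossbar's back by a stem, at x 9, y 0, z 20 mm in the bracket's frame. The two catches of a bay act on its ends.
- bay_left (a point): Middle of the left bay (+ y side of the stand): a bare point on the front plane of its uprights (the one facing the robot), 100 mm above the table. x points through the uprights, away from the robot; y along the stand; z up. When the bracket is locked in this bay its origin is here, axes parallel.
- bay_right (a point): Middle of the right bay (- y side of the stand): a bare point on the front plane of its uprights (the one facing the robot), 100 mm above the table. x points through the uprights, away from the robot; y along the stand; z up. When the bracket is locked in this bay its origin is here, axes parallel.
- stand: Fixed display stand with two equal bays, centred at y 110 and -110 mm. Wooden base x -25 to 120, 440 wide, 12 high. Origin on the table, mid-width, under the uprights' front plane; x away from the robot, z up. Each bay: two flat steel uprights 50 mm either side of its middle, 34 wide, 6 thick (x 0 to 6), tops 215 mm above the table.
- slot_left (a point): Lower edge of one slot (left bay, left upright), 152 mm above the table, on the front plane. Each upright has one: through, 12 mm wide, 46 high, on its centre line. Claws pass in with the bracket's origin 20 to 36 mm (best 28) above the bay point; push until the crossbar's back meets the uprights, then lower. Locked, the necks rest on the lower edges.
- catch_left (a point): One catch (left bay, left side): sprung brass roller 10 mm thick, 127.5 mm above the table, 16.5 mm from the bay's middle, 10 mm behind the front plane, in a black block on the upright's inner edge. Each bay has two. The bolt comes to rest on them 14 mm above locked height: hooked, safe to let go. A push of 8 to 20 N takes it between them; they spring back over it.
- green_card: Green standing card (70 wide, 60 high, foot 40 x 70 mm), fixed on the stand's base behind the uprights of the bay to be used, centred on that bay. Origin under its foot, 70 mm behind the uprights' front plane and 12 mm above the table; axes as the stand's.
- white_card: The same card in white, behind the other bay, which is not to be used. Fixed.
- sauce: Bystander: red sauce bottle with black cap, 52 mm diameter, 190 mm high; origin under its foot.
- jar: Bystander: jar with red lid, 72 mm diameter, 75 mm high; origin under its foot.
- bowl: Bystander: white bowl, 110 mm diameter, 45 mm high; origin under its foot.
Mind the look-alikes: they are no part of the job. What is shaped like the bracket but blue or orange is not meant.

How it is judged:
On the way, in this order (a step that is already met when the one before it is completed fails the run):
1. the claws are hooked in the slots of the green-card bay, the bracket not yet pressed home (x of bracket in the frame of green_card between -0.077 and -0.063 m and y of bracket in the frame of green_card between -0.007 and 0.007 m and z of bracket in the frame of green_card between 0.094 and 0.1075 m and angle between bracket's own z axis and vertical below 0.2 rad).
2. the bracket is pressed down and locked (x of bracket in the frame of green_card between -0.076 and -0.064 m and y of bracket in the frame of green_card between -0.006 and 0.006 m and z of bracket in the frame of green_card between 0.084 and 0.092 m and angle between bracket's own z axis and vertical below 0.12 rad and angle between the x axis of bracket and the x axis of green_card, either way round below 0.1 rad), for 0.2 s.
At the end, for the whole second after the job is handed in: The bracket hangs released and at rest in the bay of the green card, locked: its origin within 4 mm in height and 6 mm sideways and in depth of that bay's point, upright within 0.12 rad and square to the stand within 0.1 rad. Bottle, jar and bowl stand where they were (within 30 mm) (all of step 2 and linear speed of bracket below 0.02 m/s and contact force between bracket and the fingers below 0.1 N); the robot touches nothing.
It fails at once if the sauce bottle is pushed more than 30 mm away or tipped (distance of sauce from where it was at the start of the episode above 0.03 m or angle between sauce's own z axis and vertical above 0.35 rad).
It fails at once if the jar is pushed more than 30 mm away or tipped (distance of jar from where it was at the start of the episode above 0.03 m or angle between jar's own z axis and vertical above 0.35 rad).
It fails at once if the bowl is pushed more than 30 mm away or tipped (distance of bowl from where it was at the start of the episode above 0.03 m or angle between bowl's own z axis and vertical above 0.35 rad).
It also fails if it takes over 45 s, if anything falls off the work surface, if the arm or the gripper's body presses on something with over 40 N, if the wrist force passes 120 N, or if a joint passes its speed limit or range.

### The arm

A 7-joint arm with a two-finger parallel gripper is mounted at the origin on the work surface. World frame = base frame: x ahead of the robot, y to its left, z up, the work surface at z = 0. Lengths are in m, angles in rad, forces in N, time in s.
With the tool pointing down it reaches from about 0.4 to 0.85 m from the base axis. Payload 10.4 kg.
Tool frame: the origin (TCP) lies midway between the tips of the shut fingers; the grasp point (between the pads) lies 19 mm behind it; z points along the fingers, y is the direction in which the jaws open and shut (so a half turn about z gives the same grasp; the last joint's range is limited). The gripper opens to 87 mm and grips with 3 to 60 N. Pads are 19 mm wide; open, the fingers measure 117 mm over their backs; the gripper's body (75 mm by 190 mm) begins 51 mm behind the grasp point.
Start: joints at [-1.354, 0.332, -0.065, 1.46, 0.022, 1.35, -0.088], TCP at [0.148, 0.607, 0.2] pointing down, gripper open.
Joint ranges: [-2.6, 2.6], [-0.5, 2.12], [-1.47, 1.34], [0.16, 2.42], [-1.27, 4.41], [0.06, 2.06], [-2.6, 2.6]. Speed limits (rad/s): [2.22, 2.22, 2.79, 2.79, 3.14, 3.14, 3.14].

### API

Orientations are given as a rotation vector (axis times angle).
In Python, from bench import r gives the robot as it stands. The module is installed in compiled form; this text tells all that it offers.
- The arm moves only by the shell command python3 -m inch 'ROWS' [FORCE]. ROWS is JSON, a list of rows, each an object with "xyz": the shift along the tool's x, y, z in cm, a list of three; "roll": the turn about the tool's z in rad; "gripper": the gripper's target within -1 to 1 (fully open at 1, half-way at 0, shut at -1). A call has 1 to 20 rows; each row shifts and turns the pose as measured when the row begins, along the tool's axes as they then stand; what a row does not reach is not made up. A row lasts 1/8 s, in which the tool goes at most 62.5 mm and 10.7 degrees, less where a joint would pass 70% of its speed; a pose out of reach is approached as far as the arm can. A call is refused whole if a number of a shift passes 6.25 or a number of a turn 0.188, either way. A call with a gripper value outside its range is refused whole. The fingers move at their own pace and stop on an object; FORCE is the grip in N (left out, the last holds). Time passes only in rows, so rows that do not move let the fingers close. It gives the time, the measured TCP pose, the force and the opening at its end, in the units of the state.
- r.read_state(): the state, without advancing time (a new reading comes with each control period).
- r.capture(name): name is "side" or "top"; returns (picture, depth): 400x640x3 uint8, blue, green, red; 400x640 float32, m along the optical axis (not along the pixel's ray), 0 where there is no reading.
- r.camera_model(name): a dict with "K" (3x3 intrinsics, pixels), "position" and "rotation" of the camera in the world. Camera axes: x right, y down, z forward; pixel columns grow to the right and rows downward; lengths in m; the calibration is good to about 2 mm. A picture is of the moment at which its call begins. camera_model takes no time and is no camera call.
- r.hand_in(): hands the job in, once; it reports no verdict.
The state is a dict: "time_s": time; "q": joint angles; "qvel": joint speeds; "joint_efforts": joint torques, N m; "tool_pos": TCP position; "orientation": TCP orientation; "wrist_force": force on the tool from outside, world axes, zero at the start; "torque": the same for the moment, N m; "width": finger opening in m.
Only numpy, scipy, OpenCV 4.12 (cv2) and the standard library are available. Lean on these libraries where they do the work, as an engineer would, in place of code of your own. Each camera call takes 0.05 s, during which the arm holds its last target.

## Working session

There is one attempt and no reset: what is moved stays moved. The work goes in short steps, Python scripts to look and compute and a shell command to move; the robot and the scene stay as the last step left them, time stands still between calls to the robot, and variables do not carry over. Pictures are saved under pics/ and viewed, and the job is handed in when it is done.

```bash
mkdir -p pics; python3 - <<'E'
from bench import r
import cv2,numpy as np
s=r.read_state(); print({k:np.round(v,4).tolist() for k,v in s.items()})
for n in("side","top"):
    im,d=r.capture(n); cv2.imwrite(f"pics/{n}0.png",im); np.savez(f"pics/{n}0.npz",im=im,d=d)
    m=r.camera_model(n); print(n,m)
E
```

```text
{'time_s': 0.0, 'q': [-1.3536, 0.3329, -0.0647, 1.461, 0.0216, 1.3499, -0.0885], 'qvel': [0.0011, 0.0006, -0.0001, -0.0001, 0.0016, -0.0009, 0.0005], 'joint_efforts': [0.0003, -62.3261, 0.0248, -38.9894, -0.0613, 0.0398, 0.0002], 'tool_pos': [0.1484, 0.6067, 0.199], 'orientation': [-0.3758, -3.119, 0.0022], 'wrist_force': [-0.3692, 0.104, -0.2123], 'torque': [0.015, 0.0303, -0.019], 'width': 0.087}
side {'K': array([[476.74108775,   0.        , 312.11024745],
       [  0.        , 476.74108775, 210.17920924],
       [  0.        ,   0.        ,   1.        ]]), 'position': array([ 0.44525227, -0.83021743,  0.98287586]), 'rotation': array([-2.38921213,  0.08874277, -0.05146331])}
top {'K': array([[496.01956238,   0.        , 323.2269164 ],
       [  0.        , 496.01956238, 193.94654997],
       [  0.        ,   0.        ,   1.        ]]), 'position': array([ 0.37030801, -0.0179881 ,  1.71023292]), 'rotation': array([-2.16628476,  2.17775951, -0.09931354])}
```

View pics/side0.png

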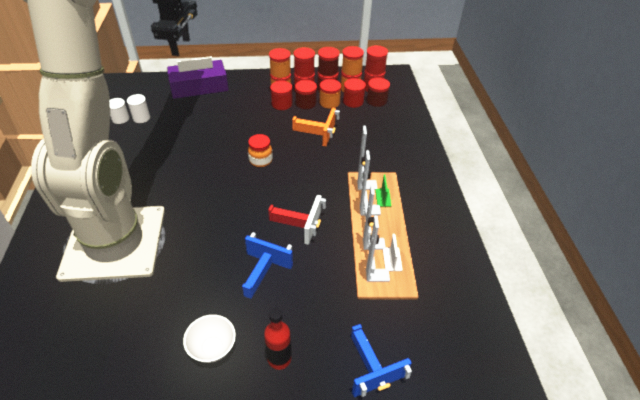

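View pics/top0.png

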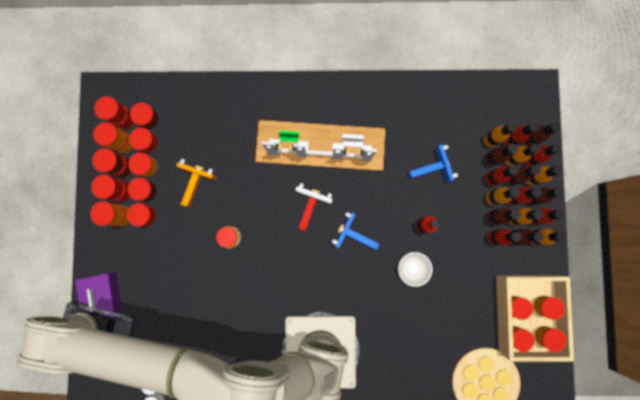

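Candidates of bracket shape: red (side 295,217; top 312,206), blue (side 268,260 and 378,365), orange (side 317,126). Only the first is red with an aluminium crossbar. The green card (side 384,192; top 289,135) is in the left (+y) bay. Next come enlarged crops and measurements.

```bash
cat > h.py <<'E'
import numpy as np,cv2
from scipy.spatial.transform import Rotation as R
from bench import r
def cam(n):
    m=r.camera_model(n); return m['K'],np.array(m['position']),R.from_rotvec(m['rotation']).as_matrix()
def ray(n,u,v):
    K,p,M=cam(n); d=M@np.linalg.solve(K,[u,v,1.]); return p,d
def plane(n,u,v,z):
    p,d=ray(n,u,v); return p+d*(z-p[2])/d[2]
def cloud(n,d):
    K,p,M=cam(n); v,u=np.mgrid[:400,:640]
    P=np.stack([(u-K[0,2])/K[0,0]*d,(v-K[1,2])/K[1,1]*d,d],-1)
    return P@M.T+p
def proj(n,X):
    K,p,M=cam(n); c=(np.atleast_2d(X)-p)@M; q=c@K.T; return q[:,:2]/q[:,2:]
E
python3 - <<'E'
from h import *
out=[]
for n,(x0,y0,w,h) in {"top":(240,110,160,140),"side":(240,120,190,185)}.items():
    f=np.load(f"pics/{n}0.npz"); im,d=f['im'],f['d']
    cv2.imwrite(f"pics/{n}crop0.png",cv2.resize(im[y0:y0+h,x0:x0+w],None,fx=3.2 if n=="side" else 4,fy=3.2 if n=="side" else 4,interpolation=cv2.INTER_CUBIC))
    C=cloud(n,d); hsv=cv2.cvtColor(im,cv2.COLOR_BGR2HSV)
    red=((hsv[...,0]<8)|(hsv[...,0]>172))&(hsv[...,1]>150)&(hsv[...,2]>60)
    k,l,st,ce=cv2.connectedComponentsWithStats(red.astype(np.uint8))
    for i in range(1,k):
        if st[i,4]>60: print(n,'red',ce[i].round(1),st[i,4],np.median(C[l==i],0).round(3),C[l==i][:,2].max().round(3))
    g=(abs(hsv[...,0]-60)<15)&(hsv[...,1]>150)
    print(n,'green',g.sum(),np.median(C[g],0), C[g].max(0),C[g].min(0))
E
```

```text
top red [124.3 156.9] 5294 [0.645 0.649 0.077] 1.71
top red [519.8 134.8] 190 [ 0.71  -0.655  0.113] 1.71
top red [541.5 154.8] 173 [ 0.642 -0.723  0.114] 0.148
top red [500.5 175.2] 192 [ 0.576 -0.587  0.112] 1.71
top red [523.  195.9] 160 [ 0.506 -0.656  0.116] 1.71
top red [307.  213.8] 266 [0.461 0.041 0.035] 0.05
top red [102. 213.] 496 [0.461 0.684 0.149] 0.16
top red [545.2 216.2] 140 [ 0.439 -0.724  0.118] 1.71
top red [427.6 224.2] 188 [ 0.419 -0.346  0.125] 1.71
top red [225.3 236.8] 321 [0.384 0.309 0.075] 1.71
top red [502.5 236.8] 189 [ 0.379 -0.587  0.113] 0.17
top red [552.7 307.9] 443 [ 0.151 -0.75   0.086] 1.71
top red [521.6 308. ] 373 [ 0.152 -0.649  0.086] 1.71
top red [523.1 340.1] 391 [ 0.051 -0.65   0.086] 0.097
top red [554.2 340. ] 465 [ 0.051 -0.751  0.086] 1.71
top green 156 [0.73005358 0.10178143 0.02401325] [0.73585493 0.13463628 1.71023292] [-0.12302301 -1.38406977 -0.74162015]
side red [367.9  80. ] 1814 [0.778 0.612 0.075] 0.983
side red [314.8  74.1] 2087 [0.572 0.651 0.08 ] 0.983
side red [352.3  52.4] 239 [0.718 0.678 0.151] 0.158
side red [279.2  54.4] 257 [0.461 0.679 0.152] 0.983
side red [281.   92.4] 656 [0.461 0.58  0.067] 0.983
side red [258.7 142. ] 310 [0.386 0.302 0.076] 0.983
side red [286.8 216.3] 551 [0.457 0.039 0.031] 0.983
side red [277.  335.8] 617 [ 0.423 -0.367  0.127] 0.983
side red [279.5 365.2] 90 [ 0.424 -0.378  0.018] 0.983
side green 139 [0.72968531 0.09366074 0.02030907] [0.75133426 0.13658465 0.98287586] [ 0.44525227 -0.83021743  0.01459935]
```

View pics/topcrop0.png

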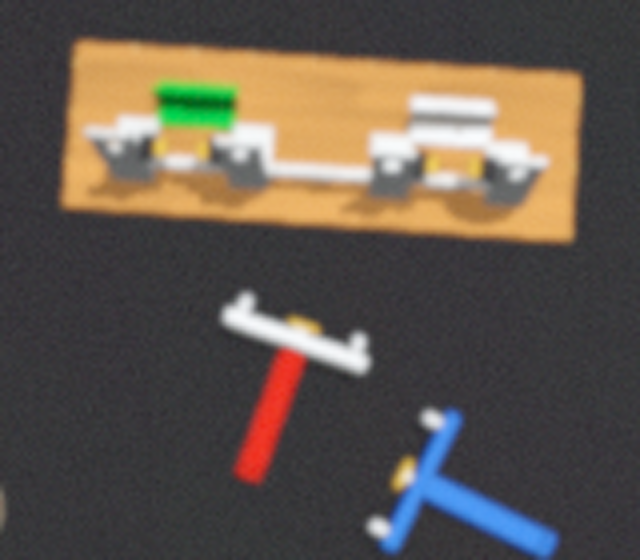

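View pics/sidecrop0.png

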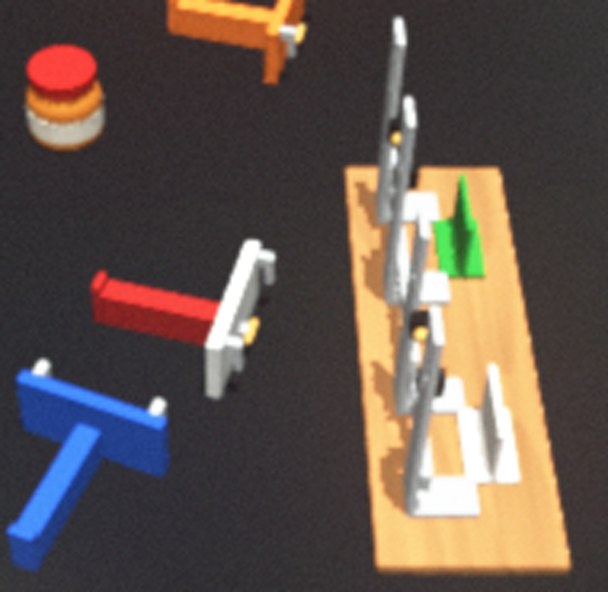

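```bash
python3 - <<'E'
from h import *
for n in("top","side"):
    f=np.load(f"pics/{n}0.npz"); im,d=f['im'],f['d']; hsv=cv2.cvtColor(im,cv2.COLOR_BGR2HSV); C=cloud(n,d)
    roi=np.zeros((400,640),bool)
    if n=="top": roi[110:180,245:400]=1
    else: roi[160:310,335:430]=1
    m=(hsv[...,2]>70)&roi
    if n=="side": m&=~((abs(hsv[...,0]-60)<15)&(hsv[...,1]>150)&False)
    w=(hsv[...,0]>5)&(hsv[...,0]<25)&(hsv[...,1]>80)&(hsv[...,2]>90)&roi
    cs,_=cv2.findContours(w.astype(np.uint8),cv2.RETR_EXTERNAL,cv2.CHAIN_APPROX_NONE)
    P=np.vstack(cs)[:,0]; hull=cv2.convexHull(P)[:,0]
    W=np.array([plane(n,u,v,.012)[:2] for u,v in hull],np.float32)
    (c,s,a)=cv2.minAreaRect(W); print(n,'base centre',np.round(c,4),np.round(s,4),a); print(cv2.boxPoints((c,s,a)).round(4).tolist())
    # bracket
    red=((hsv[...,0]<8)|(hsv[...,0]>172))&(hsv[...,1]>150)&(hsv[...,2]>60)
    r2=np.zeros_like(red)
    if n=="top": r2[195:235,290:320]=1
    else: r2[200:230,265:315]=1
    red&=r2
    h=C[...,2]
    t=red&(h>.030)&(h<.042); X=C[t]; X2=X[:,:2]; c=X2.mean(0); uu,ss,vt=np.linalg.svd(X2-c); dr=vt[0]*np.sign(vt[0][0])
    print('redtop',t.sum(),c.round(4),'yaw',np.arctan2(dr[1],dr[0]).round(4),((X2-c)@dr).min().round(4),((X2-c)@dr).max().round(4))
    # crossbar top
    wt=(hsv[...,1]<90)&(hsv[...,2]>120)
    q=(C[...,0]>.46)&(C[...,0]<.56)&(C[...,1]>-.06)&(C[...,1]<.1)
    t=wt&q&(h>.055)&(h<.075); X=C[t]; c=X[:,:2].mean(0); uu,ss,vt=np.linalg.svd(X[:,:2]-c); dr=vt[0]*np.sign(vt[0][1])
    print('cross',t.sum(),c.round(4),np.median(X[:,2]),'yaw',np.arctan2(-dr[0],dr[1]).round(4),((X[:,:2]-c)@dr).min().round(4),((X[:,:2]-c)@dr).max().round(4))
    # upright tops
    t=(C[...,0]>.6)&(C[...,0]<.78)&(abs(C[...,1])<.3)&(h>.19)&(h<.225)&roi
    k,l,st,ce=cv2.connectedComponentsWithStats(t.astype(np.uint8))
    for i in range(1,k):
        if st[i,4]>3: print('upr',ce[i].round(1),st[i,4],C[l==i].mean(0).round(4),C[l==i].min(0).round(4),C[l==i].max(0).round(4))
E
```

```text
top base centre [ 0.7022 -0.0035] [0.4493 0.155 ] 85.7430648803711
[[0.6082000136375427, -0.22179999947547913], [0.7627999782562256, -0.23330000042915344], [0.7961000204086304, 0.21480000019073486], [0.6416000127792358, 0.22630000114440918]]
redtop 164 [0.4664 0.039 ] yaw -0.3546 -0.0576 0.0513
cross 154 [0.5271 0.0165] 0.06438706135585137 yaw -0.3437 -0.0615 0.0615
upr [266.7 142.9] 37 [0.6698 0.1581 0.2106] [0.6668 0.1408 0.1925] [0.675  0.1753 0.2211]
upr [299.6 145.2] 37 [0.6624 0.0574 0.2091] [0.6585 0.0412 0.1904] [0.6659 0.075  0.2216]
upr [337.7 147.7] 36 [ 0.6537 -0.0594  0.2111] [ 0.6506 -0.076   0.1936] [ 0.659  -0.0451  0.2194]
upr [370.6 150. ] 37 [ 0.646  -0.1603  0.2101] [ 0.6429 -0.1772  0.1913] [ 0.6518 -0.1439  0.2224]
side base centre [0.7045 0.02  ] [0.4971 0.1508] 85.56739807128906
[[0.6100999712944031, -0.22200000286102295], [0.7605000138282776, -0.23360000550746918], [0.7989000082015991, 0.2619999945163727], [0.6485000252723694, 0.2736999988555908]]
redtop 262 [0.4619 0.0392] yaw -0.3395 -0.0546 0.0491
cross 235 [0.527 0.012] 0.06512256785522286 yaw -0.3501 -0.0585 0.0689
upr [367.8 163.1] 23 [0.6619 0.0447 0.203 ] [0.6595 0.0394 0.1911] [0.6646 0.0666 0.2148]
upr [371.9 192.7] 70 [ 0.6533 -0.0648  0.2091] [ 0.6493 -0.0797  0.1907] [ 0.6586 -0.0394  0.2194]
upr [375.9 225.4] 78 [ 0.6455 -0.165   0.2096] [ 0.6421 -0.1796  0.19  ] [ 0.6503 -0.1428  0.22  ]
```

The crops confirm it: the red bar with the white crossbar is the target. Its claws are at top-crop (245,300) and (357,342), pointing at the stand. The green card is at top-crop (195,105), in the left bay. Measured: bracket origin ≈(0.529,0.017), yaw ≈-0.347. Stand origin ≈(0.655,0), yaw ≈-0.0745, which puts the left bay at ≈(0.663,0.109). Now I approach the grip point from above.

```bash
python3 -m inch '[{"xyz":[-3.9,-4.1,0],"gripper":1},{"xyz":[-3.9,-4.1,0]},{"xyz":[-3.9,-4.1,0]},{"xyz":[-3.9,-4.1,0]},{"xyz":[-3.9,-4.1,0]},{"xyz":[-3.9,-4.1,0]},{"xyz":[-3.9,-4.1,0]},{"xyz":[-3.9,-4.1,0]},{"xyz":[-3.9,-4.1,0]},{"xyz":[-3.9,-4.1,0]}]'
```

```text
invalid input
```

```bash
python3 -m inch '[{"xyz":[-3.9,-4.1,0],"roll":0,"gripper":1},{"xyz":[-3.9,-4.1,0],"roll":0,"gripper":1},{"xyz":[-3.9,-4.1,0],"roll":0,"gripper":1},{"xyz":[-3.9,-4.1,0],"roll":0,"gripper":1},{"xyz":[-3.9,-4.1,0],"roll":0,"gripper":1},{"xyz":[-3.9,-4.1,0],"roll":0,"gripper":1},{"xyz":[-3.9,-4.1,0],"roll":0,"gripper":1},{"xyz":[-3.9,-4.1,0],"roll":0,"gripper":1}]'
```

```text
time_s: 1.1
tool_pos: [0.377, 0.2037, 0.1963]
orientation: [-0.365, -3.118, 0.007]
wrist_force: [0.9, 0.9, 0.3]
width: 0.0871
```

```bash
cat >> h.py <<'E'
def togo(xy_z,yaw=None):
    s=r.read_state(); M=R.from_rotvec(s['orientation']).as_matrix(); p=np.array(s['tool_pos'])
    y=np.arctan2(-M[0,1],M[1,1])
    print('t',round(s['time_s'],2),'pos',p.round(4),'yaw',round(y,4),'tilt',np.round(M[:2,2],4),'F',np.round(s['wrist_force'],1),'w',round(s['width'],4))
    print('shift cm (tool)',(M.T@(np.array(xy_z)-p)*100).round(2), 'roll',None if yaw is None else round(y-yaw,4))
E
python3 -c "
from h import *
togo([.4745,.0362,.12],-.347)"
```

```text
t 1.1 pos [0.377  0.2037 0.1963] yaw -0.2331 tilt [-0.0032 -0.0038] F [0.9 0.9 0.3] w 0.0871
shift cm (tool) [-13.38 -14.01   7.67] roll 0.1139
```

```bash
python3 -m inch '[{"xyz":[-3.8,-4.0,0],"roll":0,"gripper":1},{"xyz":[-3.8,-4.0,0],"roll":0,"gripper":1},{"xyz":[-3.8,-4.0,1],"roll":0,"gripper":1},{"xyz":[-1.8,-1.8,3],"roll":0.11,"gripper":1},{"xyz":[0,0,3],"roll":0,"gripper":1},{"xyz":[0,0,0],"roll":0,"gripper":1}]'
python3 - <<'E'
from h import *
togo([.4745,.0362,.02],-.347)
for n in("side","top"):
    im,d=r.capture(n); cv2.imwrite(f"pics/{n}1.png",im)
E
```

```text
time_s: 1.85
tool_pos: [0.4763, 0.0276, 0.125]
orientation: [-0.553, -3.091, 0.007]
wrist_force: [-0.6, 0.3, 0.4]
width: 0.0871
t 1.85 pos [0.4763 0.0276 0.125 ] yaw -0.3541 tilt [-0.002 -0.004] F [-0.6  0.3  0.4] w 0.0871
shift cm (tool) [ 0.46  0.79 10.5 ] roll -0.0071
```

View pics/side1.png

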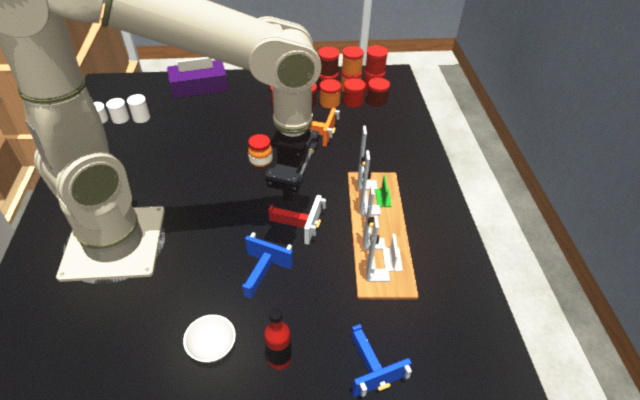

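View pics/top1.png

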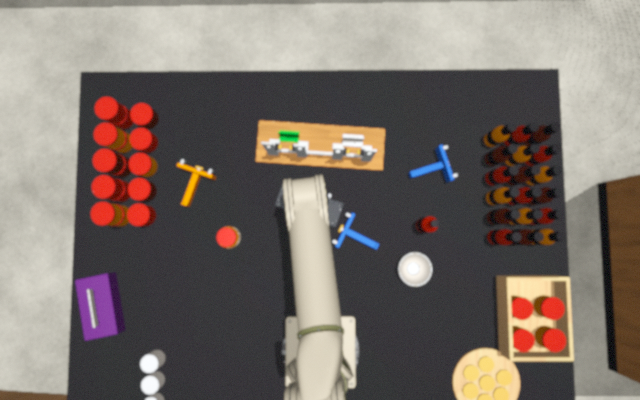

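The side view shows the gripper at (290,170) above the red bar, and the neighbouring blue bracket is clear of it. I descend and grip.

```bash
python3 -m inch '[{"xyz":[0.5,0.8,2.5],"roll":-0.007,"gripper":1},{"xyz":[0,0,3],"roll":0,"gripper":1},{"xyz":[0,0,2.5],"roll":0,"gripper":1},{"xyz":[0,0,1.5],"roll":0,"gripper":1},{"xyz":[0,0,0],"roll":0,"gripper":1}]'
python3 -c "
from h import *
togo([.4745,.0362,.011],-.347)"
```

```text
time_s: 2.58
tool_pos: [0.4811, 0.0422, 0.0369]
orientation: [0.53, 3.085, 0.008]
wrist_force: [-0.3, -0.3, -0.3]
width: 0.0871
t 2.58 pos [0.4811 0.0422 0.0369] yaw -0.3399 tilt [0.012  0.0029] F [-0.3 -0.3 -0.3] w 0.0871
shift cm (tool) [ 0.45 -0.8   2.58] roll 0.0071
```

```bash
python3 -m inch '[{"xyz":[0.45,-0.7,1.3],"roll":0.007,"gripper":1},{"xyz":[0,0,1.0],"roll":0,"gripper":1},{"xyz":[0,0,0],"roll":0,"gripper":1}]'
python3 -c "
from h import *
togo([.4745,.0362,.011],-.347)"
```

```text
time_s: 2.95
tool_pos: [0.4757, 0.0373, 0.0142]
orientation: [0.54, 3.081, 0.01]
wrist_force: [-0.8, 0.6, 0.2]
width: 0.0868
t 2.95 pos [0.4757 0.0373 0.0142] yaw -0.3472 tilt [0.0146 0.0042] F [-0.8  0.6  0.2] w 0.0868
shift cm (tool) [ 0.08 -0.14  0.32] roll -0.0002
```

```bash
python3 -m inch '[{"xyz":[0.1,-0.1,0.2],"roll":0,"gripper":1},{"xyz":[0,0,0],"roll":0,"gripper":-1},{"xyz":[0,0,0],"roll":0,"gripper":-1},{"xyz":[0,0,0],"roll":0,"gripper":-1},{"xyz":[0,0,0],"roll":0,"gripper":-1},{"xyz":[0,0,0],"roll":0,"gripper":-1}]' 40
python3 -c "
from h import *
togo([.4745,.0362,.14],-.347)"
```

```text
time_s: 3.7
tool_pos: [0.4751, 0.0368, 0.0129]
orientation: [0.54, 3.08, 0.012]
wrist_force: [-1.1, -0.9, -0.4]
width: 0.045
t 3.7 pos [0.4751 0.0368 0.0129] yaw -0.3471 tilt [0.016  0.0047] F [-1.1 -0.9 -0.4] w 0.045
shift cm (tool) [ -0.13   0.04 -12.71] roll -0.0001
```

```bash
python3 -m inch '[{"xyz":[0,0,0],"roll":0,"gripper":-1},{"xyz":[0,0,0],"roll":0,"gripper":-1},{"xyz":[0,0,0],"roll":0,"gripper":-1},{"xyz":[0,0,0],"roll":0,"gripper":-1}]' 40
python3 -c "
from h import *
togo([.4745,.0362,.14],-.347)"
```

```text
time_s: 4.2
tool_pos: [0.4755, 0.0356, 0.0138]
orientation: [0.541, 3.079, 0.01]
wrist_force: [-0.6, -1.9, 6.5]
width: 0.0052
t 4.2 pos [0.4755 0.0356 0.0138] yaw -0.3478 tilt [0.0162 0.0037] F [-0.6 -1.9  6.5] w 0.0052
shift cm (tool) [ -0.06   0.14 -12.62] roll -0.0008
```

Width is 5 mm against a 20 mm bar, so the grip missed something. I look before moving.

```bash
python3 - <<'E'
from h import *
for n,(x0,y0,w,h) in {"top":(240,130,160,110),"side":(230,150,130,120)}.items():
    im,d=r.capture(n); cv2.imwrite(f"pics/{n}2.png",cv2.resize(im[y0:y0+h,x0:x0+w],None,fx=5,fy=5,interpolation=cv2.INTER_CUBIC))
togo([0,0,0])
E
```

```text
t 4.3 pos [0.4757 0.0355 0.0138] yaw -0.3479 tilt [0.0165 0.0037] F [-1.1 -2.1  8.7] w 0.0022
shift cm (tool) [ 43.52 -19.57   0.58] roll None
```

View pics/side2.png

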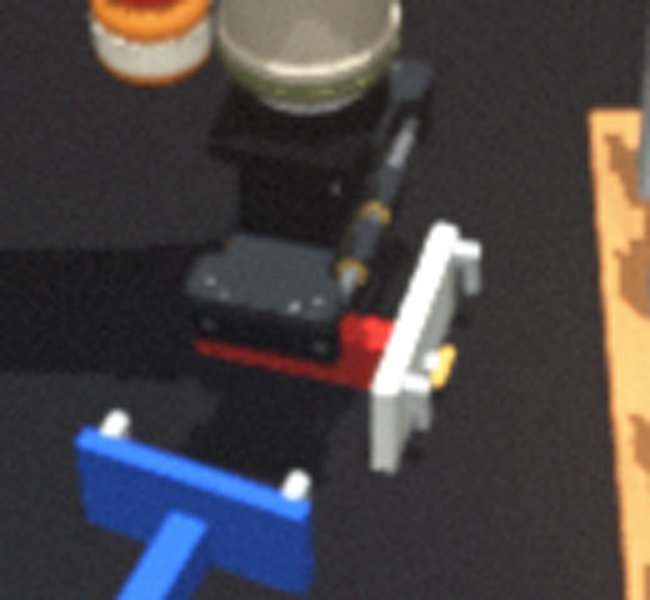

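View pics/top2.png

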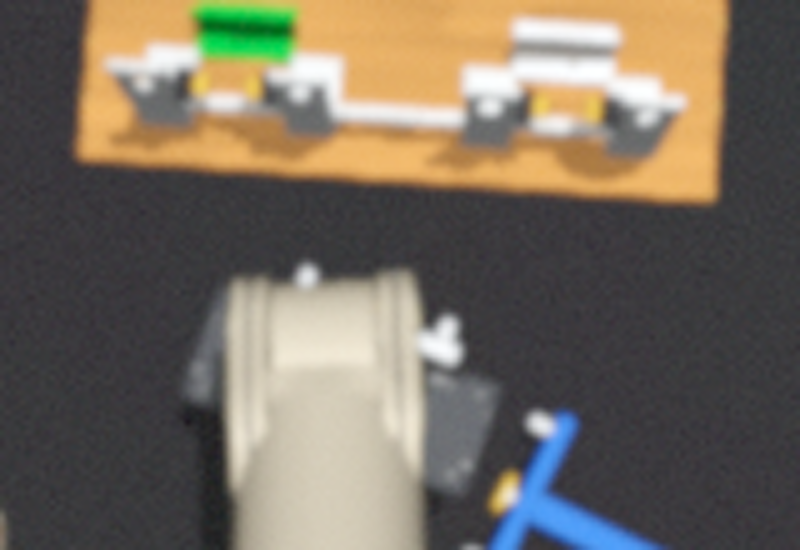

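```bash
python3 -m inch '[{"xyz":[0,0,-1],"roll":0,"gripper":-1},{"xyz":[0,0,-1],"roll":0,"gripper":-1},{"xyz":[0,0,-1],"roll":0,"gripper":-1},{"xyz":[0,0,0],"roll":0,"gripper":-1}]' 40
python3 - <<'E'
from h import *
for n,(x0,y0,w,h) in {"side":(230,150,130,120)}.items():
    im,d=r.capture(n); cv2.imwrite(f"pics/{n}3.png",cv2.resize(im[y0:y0+h,x0:x0+w],None,fx=5,fy=5,interpolation=cv2.INTER_CUBIC))
    C=cloud(n,d); q=C[150:270,230:360].reshape(-1,3); c=im[150:270,230:360].reshape(-1,3)
    red=(c[:,2]>100)&(c[:,1]<50)&(c[:,0]<60); print(np.percentile(q[red],[5,50,95],axis=0).round(3))
togo([0,0,0])
E
```

```text
time_s: 4.8
tool_pos: [0.4755, 0.0355, 0.0464]
orientation: [0.541, 3.078, 0.011]
wrist_force: [0.1, -0.3, -0.3]
width: 0.0004
[[0.413 0.017 0.007]
 [0.457 0.036 0.029]
 [0.497 0.052 0.047]]
t 4.85 pos [0.4752 0.0355 0.0459] yaw -0.3479 tilt [0.0168 0.0038] F [ 0.  -0.2 -0.4] w 0.0004
shift cm (tool) [ 43.52 -19.58   3.78] roll None
```

View pics/side3.png

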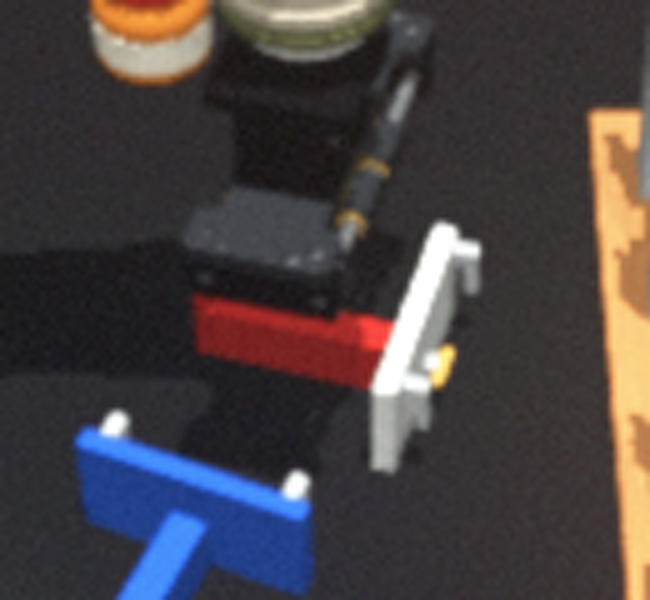

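```bash
python3 - <<'E'
from h import *
f=np.load("pics/side0.npz"); im,d=f['im'],f['d']; C=cloud("side",d)
q=(np.linalg.norm(C[...,:2]-[.1484,.6067],axis=-1)<.1)&(C[...,2]>.1)&(C[...,2]<.5)
X=C[q]; print(q.sum(), np.sort(X[:,2])[:12].round(3))
v,u=np.nonzero(q); o=np.argsort(X[:,2])[:12]; print([(int(u[i]),int(v[i]),X[i].round(3).tolist()) for i in o])
cv2.imwrite("pics/gr0.png",cv2.resize(im[0:80,130:230],None,fx=6,fy=6,interpolation=cv2.INTER_CUBIC))
print(proj("side",[[.1484,.6067,.199],[.1484,.6067,.218],[.1484,.6067,.269]]))
E
```

```text
1578 [0.221 0.222 0.224 0.224 0.225 0.226 0.226 0.226 0.226 0.226 0.227 0.227]
[(187, 41, [0.164, 0.655, 0.221]), (185, 41, [0.158, 0.655, 0.222]), (186, 41, [0.162, 0.651, 0.224]), (179, 55, [0.149, 0.562, 0.224]), (188, 41, [0.169, 0.648, 0.225]), (173, 55, [0.131, 0.56, 0.226]), (183, 40, [0.152, 0.654, 0.226]), (172, 55, [0.128, 0.56, 0.226]), (185, 40, [0.159, 0.654, 0.226]), (176, 55, [0.141, 0.559, 0.226]), (175, 55, [0.138, 0.558, 0.227]), (187, 40, [0.166, 0.65, 0.227])]
[[181.76810841  55.09054838]
 [180.6464705   49.59619955]
 [177.53168934  34.33842873]]
```

View pics/gr0.png

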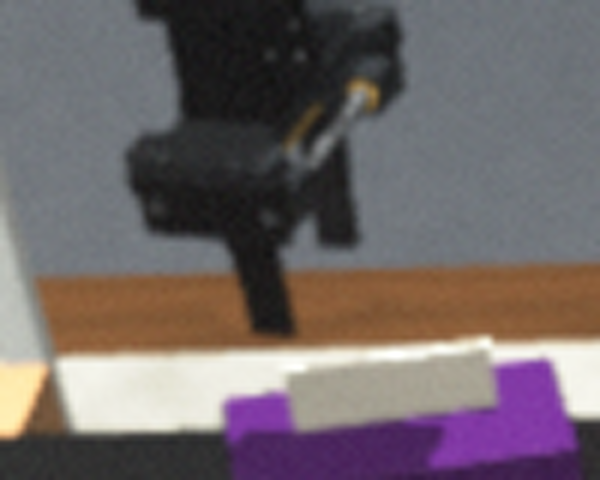

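The fingers shut just above the bar: the depth image shows the open tips about 22 mm above the reported TCP (0.221 against 0.199). The bracket has not moved. I open and go about 20 mm lower, watching the force.

```bash
python3 -m inch '[{"xyz":[0,0,0],"roll":0,"gripper":1},{"xyz":[0,0,0],"roll":0,"gripper":1},{"xyz":[0,0,0],"roll":0,"gripper":1},{"xyz":[0,0,0],"roll":0,"gripper":1},{"xyz":[0,0,1.3],"roll":0,"gripper":1},{"xyz":[0,0,1.3],"roll":0,"gripper":1},{"xyz":[0,0,1.3],"roll":0,"gripper":1},{"xyz":[0,0,0.5],"roll":0,"gripper":1},{"xyz":[0,0,0],"roll":0,"gripper":1}]'
python3 -c "
from h import *
togo([.4745,.0362,-.006],-.347)"
```

```text
time_s: 5.98
tool_pos: [0.4743, 0.0353, -0.0032]
orientation: [0.542, 3.082, 0.007]
wrist_force: [-0.3, -0.5, 1.2]
width: 0.082
t 5.97 pos [ 0.4743  0.0353 -0.0032] yaw -0.3479 tilt [0.0133 0.0023] F [-0.3 -0.5  1.2] w 0.082
shift cm (tool) [0.01 0.1  0.28] roll -0.0009
```

```bash
python3 -m inch '[{"xyz":[0,0.1,0.2],"roll":0,"gripper":-1},{"xyz":[0,0,0],"roll":0,"gripper":-1},{"xyz":[0,0,0],"roll":0,"gripper":-1},{"xyz":[0,0,0],"roll":0,"gripper":-1},{"xyz":[0,0,0],"roll":0,"gripper":-1},{"xyz":[0,0,0],"roll":0,"gripper":-1},{"xyz":[0,0,0],"roll":0,"gripper":-1},{"xyz":[0,0,0],"roll":0,"gripper":-1},{"xyz":[0,0,0],"roll":0,"gripper":-1},{"xyz":[0,0,0],"roll":0,"gripper":-1}]' 40
python3 -c "
from h import *
togo([.4745,.0362,.12],-.347)"
```

```text
time_s: 7.22
tool_pos: [0.4756, 0.0366, -0.0042]
orientation: [0.541, 3.08, 0.009]
wrist_force: [-0.7, 0.5, 0.4]
width: 0.0193
t 7.22 pos [ 0.4756  0.0366 -0.0042] yaw -0.3476 tilt [0.0152 0.0031] F [-0.7  0.5  0.4] w 0.0193
shift cm (tool) [ -0.07   0.03 -12.42] roll -0.0006
```

Gripped at 19.3 mm. I lift, then turn square to the stand.

```bash
python3 -m inch '[{"xyz":[0,0,-0.5],"roll":0,"gripper":-1},{"xyz":[0,0,-1.5],"roll":0,"gripper":-1},{"xyz":[0,0,-2.5],"roll":0,"gripper":-1},{"xyz":[0,0,-2.5],"roll":0,"gripper":-1},{"xyz":[0,0,-2.5],"roll":0,"gripper":-1},{"xyz":[0,0,-2.5],"roll":-0.09,"gripper":-1},{"xyz":[0,0,-1.5],"roll":-0.09,"gripper":-1},{"xyz":[0,0,0],"roll":-0.09,"gripper":-1},{"xyz":[0,0,0],"roll":0,"gripper":-1}]' 60
python3 - <<'E'
from h import *
togo([.4745,.0362,.12],-.0745)
for n,(x0,y0,w,h) in {"side":(230,110,170,160),"top":(240,110,160,140)}.items():
    im,d=r.capture(n); np.savez(f"pics/{n}4.npz",im=im,d=d); cv2.imwrite(f"pics/{n}4.png",cv2.resize(im[y0:y0+h,x0:x0+w],None,fx=3.7,fy=3.7,interpolation=cv2.INTER_CUBIC))
E
```

```text
time_s: 8.35
tool_pos: [0.4723, 0.0343, 0.1413]
orientation: [0.116, 3.123, 0.007]
wrist_force: [1.3, 0.0, -4.2]
width: 0.0193
t 8.35 pos [0.4723 0.0343 0.1413] yaw -0.0741 tilt [0.0164 0.0036] F [ 1.3  0.  -4.2] w 0.0193
shift cm (tool) [-0.17  0.2   2.13] roll 0.0004
```

View pics/side4.png

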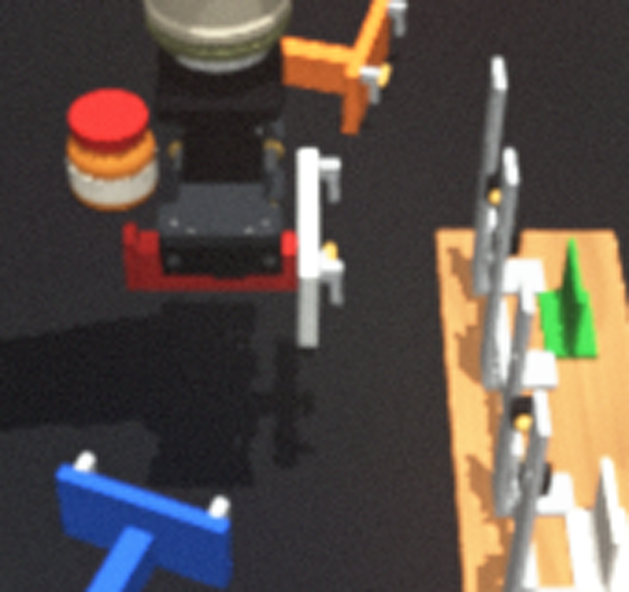

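View pics/top4.png

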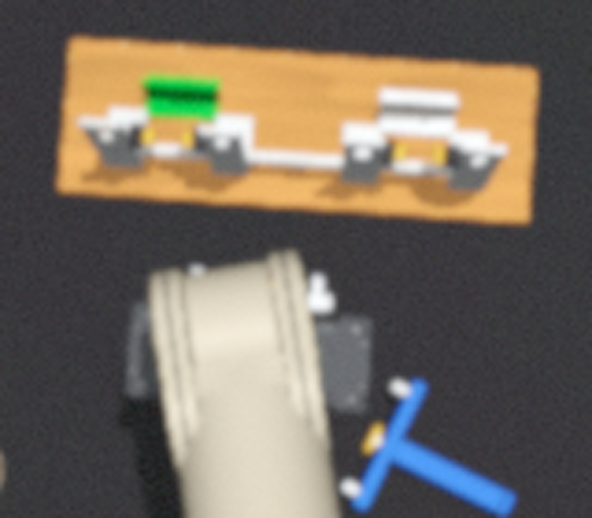

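```bash
cat > meas.py <<'E'
from h import *
def bracket(n,C,im,tcp,yaw):
    hsv=cv2.cvtColor(im,cv2.COLOR_BGR2HSV)
    ex=np.array([np.cos(yaw),np.sin(yaw)]); ey=np.array([-ex[1],ex[0]])
    L=C.copy(); d=C[...,:2]-tcp[:2]; a=d@ex; b=d@ey; h=C[...,2]-tcp[2]
    w=(hsv[...,1]<80)&(hsv[...,2]>110)
    return a,b,h,w,hsv
E
python3 - <<'E'
from meas import *
s=r.read_state(); tcp=np.array(s['tool_pos']); yaw=-.0741
for n in("side","top"):
    f=np.load(f"pics/{n}4.npz"); im,d=f['im'],f['d']; C=cloud(n,d)
    a,b,h,w,hsv=bracket(n,C,im,tcp,yaw)
    q=w&(a>.03)&(a<.09)&(abs(b)<.08)&(abs(h)<.1)
    print(n,q.sum())
    if q.sum()<5: continue
    for lo in np.arange(.036,.084,.004):
        t=q&(a>=lo)&(a<lo+.004)
        if t.sum()>3: print(round(lo,3),t.sum(),'b',b[t].min().round(4),b[t].max().round(4),'h',np.percentile(h[t],[5,50,95]).round(4))
    t=q&(h>.06)&(h<.078)
    # top face points: fit line
    X=np.stack([a[t],b[t]],1); print('a range',np.percentile(X[:,0],[2,50,98]).round(4))
    red=((hsv[...,0]<8)|(hsv[...,0]>172))&(hsv[...,1]>150)&(hsv[...,2]>50)&(a>-.09)&(a<.06)&(abs(b)<.05)&(abs(h)<.08)
    print('red',red.sum(),np.percentile(a[red],[1,99]).round(4),np.percentile(b[red],[1,50,99]).round(4),np.percentile(h[red],[1,99]).round(4))
    y=hsv; ye=(hsv[...,0]>15)&(hsv[...,0]<32)&(hsv[...,1]>110)&(a>.05)&(a<.1)&(abs(b)<.06)&(abs(h)<.1)
    print('bolt',ye.sum(), a[ye].mean() if ye.any() else 0,b[ye].mean() if ye.any() else 0,h[ye].mean() if ye.any() else 0)
E
```

```text
side 373
0.044 59 b -0.0643 0.0617 h [0.0254 0.0686 0.0719]
0.048 57 b -0.0647 0.0584 h [0.0154 0.0692 0.0724]
0.052 106 b -0.0656 0.0582 h [0.0178 0.0695 0.073 ]
0.056 56 b -0.0651 0.058 h [0.0238 0.0696 0.0722]
0.06 24 b -0.0573 0.0554 h [0.0284 0.0654 0.07  ]
0.064 21 b -0.0557 0.0537 h [0.0301 0.0635 0.0702]
0.068 39 b -0.057 0.054 h [0.0423 0.0561 0.0691]
0.072 11 b -0.0541 0.0547 h [0.0433 0.0665 0.0687]
a range [0.0475 0.0547 0.0729]
red 287 [-0.0676  0.0432] [-0.0202 -0.0093  0.009 ] [0.0095 0.0508]
bolt 5 0.0695401061182529 0.005893765602749759 0.030213022798963866
top 52
0.044 5 b -0.0602 -0.0508 h [0.0228 0.0515 0.0579]
0.048 10 b -0.0633 -0.0477 h [0.0195 0.0654 0.0722]
0.052 11 b -0.0626 -0.0472 h [0.0632 0.0672 0.0755]
0.056 8 b -0.0624 -0.044 h [0.0653 0.0705 0.0738]
0.068 6 b -0.0552 0.0517 h [0.0624 0.0641 0.0661]
0.072 7 b -0.0551 0.0517 h [0.0356 0.0689 0.0718]
a range [0.0491 0.0583 0.0739]Traceback (most recent call last):
  File "<stdin>", line 16, in <module>
    return _quantile_unchecked(
        a, q, axis, out, overwrite_input, method, keepdims, weights)
    return _ureduce(a,
                    func=_quantile_ureduce_func,
    ...<5 lines>...
                    overwrite_input=overwrite_input,
                    method=method)
    r = func(a, **kwargs)
    result = _quantile(arr,
                       quantiles=q,
    ...<2 lines>...
                       out=out,
                       weights=wgt)
    slices_having_nans = np.isnan(arr[-1, ...])
                                  ~~~^^^^^^^^^
IndexError: index -1 is out of bounds for axis 0 with size 0
```

```bash
python3 -c "
from h import *
togo([.5801,.1162,.1235],-.0745)"
```

```text
t 8.45 pos [0.4724 0.0343 0.1409] yaw -0.0756 tilt [0.0162 0.0033] F [ 0.2  0.6 -2.7] w 0.0193
shift cm (tool) [-10.1    8.97   1.94] roll -0.0011
```

```bash
python3 -m inch '[{"xyz":[-1,3,0.4],"roll":0,"gripper":-1},{"xyz":[-2,3.5,0.5],"roll":0,"gripper":-1},{"xyz":[-2.5,2.5,0.5],"roll":0,"gripper":-1},{"xyz":[-2.5,0,0.4],"roll":0,"gripper":-1},{"xyz":[0,0,0],"roll":0,"gripper":-1},{"xyz":[0,0,0],"roll":0,"gripper":-1}]' 60
python3 -c "
from h import *
togo([.5801,.1162,.1235],-.0745)"
```

```text
time_s: 9.2
tool_pos: [0.56, 0.12, 0.123]
orientation: [0.135, 3.126, 0.004]
wrist_force: [0.6, -0.7, -2.6]
width: 0.0194
t 9.2 pos [0.56  0.12  0.123] yaw -0.0866 tilt [0.0127 0.0023] F [ 0.6 -0.7 -2.6] w 0.0194
shift cm (tool) [-2.03 -0.21 -0.02] roll -0.0121
```

```bash
python3 -m inch '[{"xyz":[-1.2,-0.2,0],"roll":-0.012,"gripper":-1},{"xyz":[-0.8,0,0],"roll":0,"gripper":-1},{"xyz":[0,0,0],"roll":0,"gripper":-1}]' 60
python3 - <<'E'
from meas import *
togo([.5801,.1162,.1235],-.0745)
for n,(x0,y0,w,h) in {"side":(270,100,150,130),"top":(240,100,110,90)}.items():
    im,d=r.capture(n); np.savez(f"pics/{n}5.npz",im=im,d=d); cv2.imwrite(f"pics/{n}5.png",cv2.resize(im[y0:y0+h,x0:x0+w],None,fx=5,fy=4.6,interpolation=cv2.INTER_CUBIC))
E
```

```text
time_s: 9.57
tool_pos: [0.5805, 0.1159, 0.124]
orientation: [0.117, 3.126, 0.006]
wrist_force: [-0.2, -1.2, -2.3]
width: 0.0192
t 9.57 pos [0.5805 0.1159 0.124 ] yaw -0.0749 tilt [0.0132 0.0032] F [-0.2 -1.2 -2.3] w 0.0192
shift cm (tool) [0.04 0.03 0.05] roll -0.0004
```

View pics/side5.png

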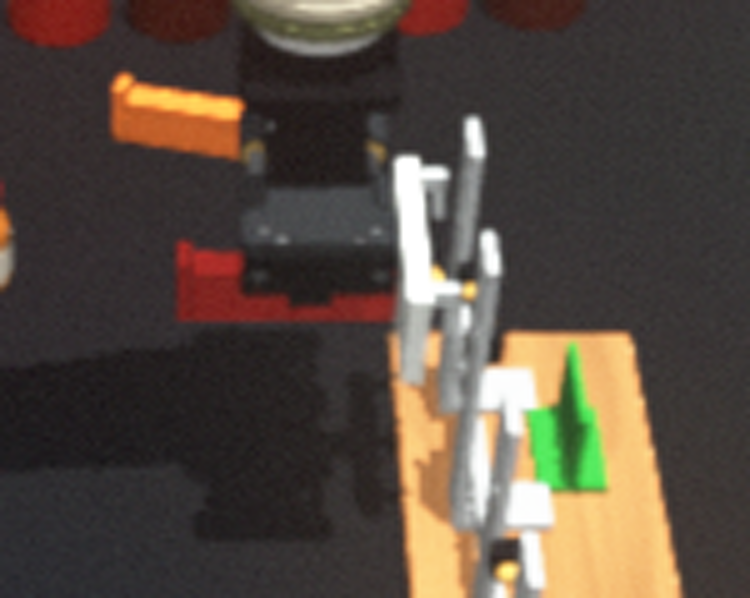

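View pics/top5.png

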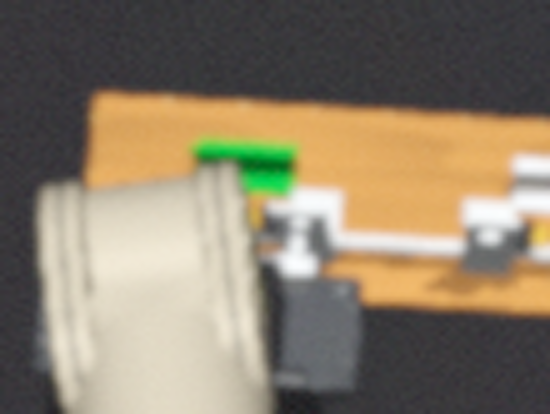

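```bash
python3 - <<'E'
from h import *
f=np.load("pics/top5.npz"); im,d=f['im'],f['d']; g=cv2.cvtColor(im,cv2.COLOR_BGR2GRAY)
x0,y0=282,132
cv2.imwrite("pics/top5z.png",cv2.resize(im[y0:y0+36,x0:x0+48],None,fx=16,fy=16,interpolation=cv2.INTER_CUBIC))
print(g[y0:y0+36,288:322])
C=cloud("top",d); print(C[y0:y0+36,288:322,2].__mul__(1000).astype(int))
# predicted projections
ex=np.array([.9972,-.0744,0]);ey=np.array([.0744,.9972,0]);bay=np.array([.6631,.1085,0])
for nm,p in {"upr R top ctr":bay+ex*.003-ey*.05+[0,0,.215],"claw R tip top":bay-ex*.025+ex*.0115-ey*.05+[0,0,.190]}.items(): print(nm,proj("top",p))
E
```

```text
[[147 148 148 ... 176 176 174]
 [115 120 122 ... 178 178 176]
 [ 87  83  85 ... 178 177 179]
 ...
 [219 207 182 ... 157 158 160]
 [220 212 186 ... 109 112 117]
 [222 218 196 ...  72  71  70]]
[[  68   71   71 ... 1710   14   19]
 [  61   66   64 ...    7   12   16]
 [  50   52   48 ...   12   20    5]
 ...
 [ 562  560  561 ...   10   18   12]
 [ 562  562  564 ...   -2   -4   -6]
 [ 563  562  560 ...    0   -4   -2]]
upr R top ctr [[299.12878383 144.85508442]]
claw R tip top [[299.148908   151.63511742]]
```

View pics/top5z.png

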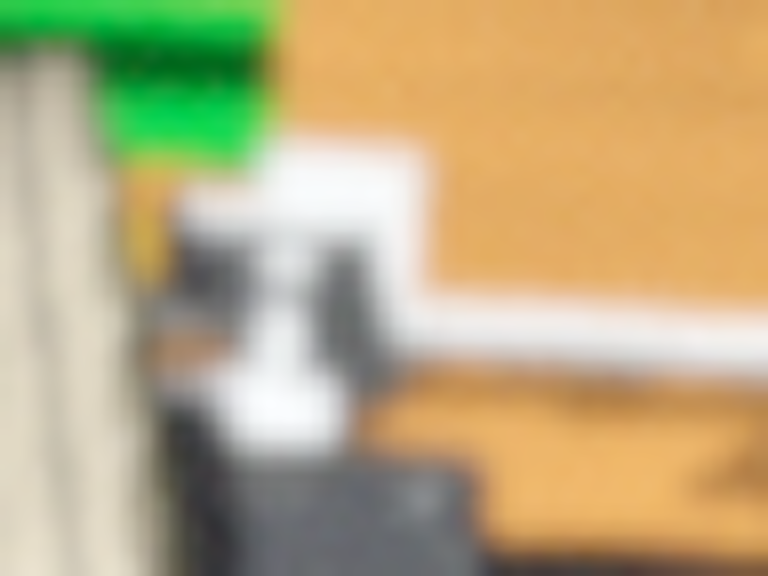

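```bash
python3 - <<'E'
from h import *
np.set_printoptions(linewidth=220)
g0=cv2.cvtColor(np.load("pics/top0.npz")['im'],cv2.COLOR_BGR2GRAY); g5=cv2.cvtColor(np.load("pics/top5.npz")['im'],cv2.COLOR_BGR2GRAY)
print('cols 258..312 top0'); 
for v in range(142,155): print(v,g0[v,258:284].tolist()); 
print('right 288..312')
for v in range(142,155): print(v,g0[v,288:312].tolist())
print('top5 right')
for v in range(142,163): print(v,g5[v,290:312].tolist())
ex=np.array([.9972,-.0744,0]);ey=np.array([.0744,.9972,0]);bay=np.array([.6631,.1085,0])
for s in(1,-1):
  for e in (17,-17):
    print(s,e,proj("top",bay+ex*.0+ey*(.05*s+e/1000)+[0,0,.215]).round(2), proj("top",bay+ey*(.05*s+e/1000)+[0,0,.16]).round(2))
E
```

```text
cols 258..312 top0
142 [168, 181, 191, 205, 215, 220, 220, 219, 221, 223, 224, 231, 239, 239, 237, 238, 236, 229, 222, 221, 216, 203, 183, 170, 165, 169]
143 [168, 179, 189, 199, 205, 210, 211, 214, 219, 221, 221, 225, 230, 226, 220, 222, 219, 200, 187, 186, 186, 187, 180, 175, 172, 172]
144 [172, 180, 184, 185, 183, 177, 178, 184, 192, 202, 205, 205, 204, 195, 187, 194, 189, 160, 130, 132, 154, 176, 184, 181, 176, 174]
145 [175, 183, 182, 179, 164, 147, 132, 142, 159, 184, 198, 194, 173, 153, 142, 154, 151, 122, 87, 102, 146, 181, 191, 185, 174, 170]
146 [172, 179, 180, 177, 166, 144, 120, 117, 145, 183, 204, 197, 166, 130, 115, 120, 116, 91, 76, 98, 148, 186, 196, 188, 177, 176]
147 [170, 178, 180, 177, 170, 155, 132, 117, 133, 166, 190, 187, 157, 120, 106, 103, 95, 81, 70, 99, 148, 185, 196, 190, 184, 184]
148 [175, 179, 180, 178, 174, 165, 145, 124, 121, 134, 151, 149, 130, 113, 101, 98, 91, 74, 69, 99, 144, 178, 193, 196, 201, 204]
149 [178, 181, 182, 180, 182, 176, 162, 142, 119, 114, 116, 116, 109, 101, 101, 99, 91, 81, 84, 105, 139, 170, 187, 205, 221, 228]
150 [185, 184, 185
[... 4154 characters left out ...]
6, 89, 137, 194, 229, 242, 245, 245, 239, 220, 175, 137, 142, 160, 173, 177, 179, 181, 183]
159 [177, 131, 76, 63, 70, 108, 162, 198, 214, 218, 217, 212, 193, 154, 132, 142, 155, 162, 167, 171, 172, 177]
160 [175, 127, 79, 60, 63, 81, 121, 151, 164, 165, 166, 160, 148, 125, 116, 122, 132, 140, 144, 146, 152, 161]
161 [172, 128, 86, 66, 61, 66, 92, 114, 124, 125, 123, 120, 113, 108, 108, 109, 114, 120, 128, 126, 123, 138]
162 [171, 134, 92, 69, 58, 66, 85, 107, 115, 117, 118, 113, 106, 105, 103, 106, 114, 126, 133, 125, 113, 120]
1 17 [[260.91 143.23]] [[263.13 146.62]]
1 -17 [[271.99 143.98]] [[273.83 147.35]]
-1 17 [[293.51 145.44]] [[294.6  148.76]]
-1 -17 [[304.6 146.2]] [[305.3  149.49]]
```

Top view: the right claw is centred at column ≈298.9 and the matching slot at ≈299.5, so the bracket is about 0.7 mm too far to +y. I correct that and advance slowly, watching the force.

```bash
python3 -m inch '[{"xyz":[-0.4,-0.07,0],"roll":0,"gripper":-1},{"xyz":[-0.4,0,0],"roll":0,"gripper":-1},{"xyz":[-0.4,0,0],"roll":0,"gripper":-1},{"xyz":[-0.2,0,0],"roll":0,"gripper":-1},{"xyz":[0,0,0],"roll":0,"gripper":-1}]' 60
python3 -c "
from h import *
togo([.6048,.1138,.1235],-.0745)"
```

```text
time_s: 10.3
tool_pos: [0.5945, 0.1143, 0.1241]
orientation: [0.116, 3.127, 0.006]
wrist_force: [0.3, 1.3, -2.9]
width: 0.0196
t 10.3 pos [0.5945 0.1143 0.1241] yaw -0.0744 tilt [0.0126 0.0034] F [ 0.3  1.3 -2.9] w 0.0196
shift cm (tool) [-1.03  0.03  0.07] roll 0.0001
```

```bash
python3 -m inch '[{"xyz":[-0.3,0,0],"roll":0,"gripper":-1},{"xyz":[-0.3,0,0],"roll":0,"gripper":-1},{"xyz":[0,0,0],"roll":0,"gripper":-1}]' 60
python3 - <<'E'
from meas import *
togo([.6048,.1134,.1235],-.0745)
for n,(x0,y0,w,h) in {"side":(300,110,110,100),"top":(240,100,110,90)}.items():
    im,d=r.capture(n); np.savez(f"pics/{n}6.npz",im=im,d=d); cv2.imwrite(f"pics/{n}6.png",cv2.resize(im[y0:y0+h,x0:x0+w],None,fx=6,fy=6,interpolation=cv2.INTER_CUBIC))
E
```

```text
time_s: 10.68
tool_pos: [0.6009, 0.1139, 0.1241]
orientation: [0.116, 3.127, 0.006]
wrist_force: [-0.6, -0.3, -3.6]
width: 0.0195
t 10.68 pos [0.6009 0.1139 0.1241] yaw -0.0744 tilt [0.0125 0.0035] F [-0.6 -0.3 -3.6] w 0.0195
shift cm (tool) [-0.39 -0.02  0.07] roll 0.0001
```

View pics/side6.png

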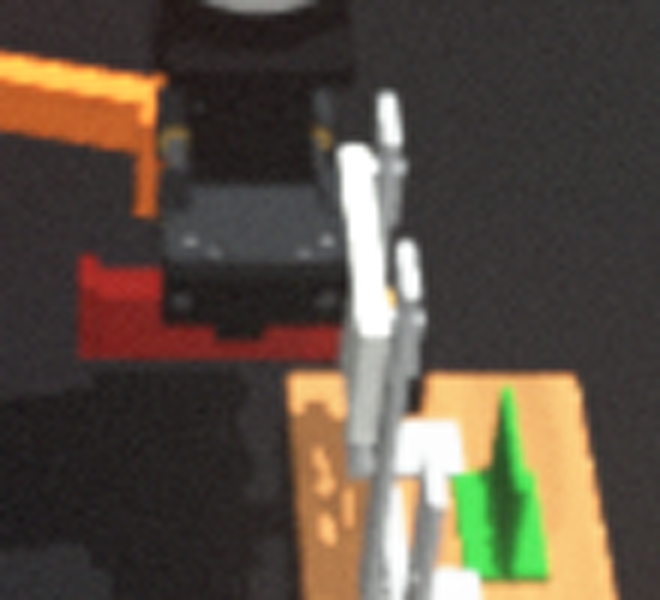

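No force after 20 mm of advance, so the claws are through the slots (side crop (395,165) and (415,315)). I push on to contact.

```bash
python3 -m inch '[{"xyz":[-0.3,0,0],"roll":0,"gripper":-1},{"xyz":[-0.2,0,0],"roll":0,"gripper":-1},{"xyz":[0,0,0],"roll":0,"gripper":-1}]' 60
python3 -c "
from h import *
togo([.6048,.1134,.1235],-.0745)"
```

```text
time_s: 11.15
tool_pos: [0.6046, 0.1137, 0.1239]
orientation: [0.116, 3.13, 0.006]
wrist_force: [-1.6, 0.3, -1.9]
width: 0.0193
t 11.15 pos [0.6046 0.1137 0.1239] yaw -0.074 tilt [0.0093 0.0037] F [-1.6  0.3 -1.9] w 0.0193
shift cm (tool) [-0.02 -0.03  0.04] roll 0.0005
```

```bash
python3 -m inch '[{"xyz":[-0.25,0,0],"roll":0,"gripper":-1},{"xyz":[-0.2,0,0],"roll":0,"gripper":-1}]' 60
python3 -c "
from h import *
togo([.6048,.1134,.110],-.0745)"
```

```text
time_s: 11.4
tool_pos: [0.6044, 0.1138, 0.1236]
orientation: [-0.115, -3.138, -0.007]
wrist_force: [-14.3, -0.4, 7.5]
width: 0.0191
t 11.4 pos [0.6044 0.1138 0.1236] yaw -0.0734 tilt [-0.0014  0.0042] F [-14.3  -0.4   7.5] w 0.0191
shift cm (tool) [-0.05 -0.04  1.36] roll 0.0011
```

Seated against the uprights at x=0.6045. I back off slightly, then lower to rest on the catches.

```bash
python3 -m inch '[{"xyz":[0.08,0,0],"roll":0,"gripper":-1},{"xyz":[0,0,0.4],"roll":0,"gripper":-1},{"xyz":[0,0,0.3],"roll":0,"gripper":-1},{"xyz":[0,0,0],"roll":0,"gripper":-1}]' 60
python3 -c "
from h import *
togo([.6048,.1134,.110],-.0745)"
```

```text
time_s: 11.9
tool_pos: [0.6038, 0.1139, 0.1161]
orientation: [-0.115, -3.138, -0.007]
wrist_force: [-1.6, 0.3, -3.7]
width: 0.0194
t 11.9 pos [0.6038 0.1139 0.1161] yaw -0.0734 tilt [-0.0011  0.0043] F [-1.6  0.3 -3.7] w 0.0194
shift cm (tool) [-0.11 -0.05  0.6 ] roll 0.0011
```

```bash
python3 -m inch '[{"xyz":[0,0,0.3],"roll":0,"gripper":-1},{"xyz":[0,0,0.25],"roll":0,"gripper":-1},{"xyz":[0,0,0],"roll":0,"gripper":-1}]' 60
python3 -c "
from h import *
togo([.6048,.1134,.110],-.0745)"
```

```text
time_s: 12.28
tool_pos: [0.6039, 0.1142, 0.1102]
orientation: [-0.115, -3.138, -0.007]
wrist_force: [-1.0, 0.2, -1.6]
width: 0.0193
t 12.28 pos [0.6039 0.1142 0.1102] yaw -0.0732 tilt [-0.001   0.0045] F [-1.   0.2 -1.6] w 0.0193
shift cm (tool) [-0.1  -0.07  0.02] roll 0.0013
```

```bash
python3 -m inch '[{"xyz":[0,0,0.12],"roll":0,"gripper":-1},{"xyz":[0,0,0],"roll":0,"gripper":-1}]' 60
python3 - <<'E'
from meas import *
togo([.6048,.1134,.110],-.0745)
for n,(x0,y0,w,h) in {"side":(300,110,110,100)}.items():
    im,d=r.capture(n); np.savez(f"pics/{n}7.npz",im=im,d=d); cv2.imwrite(f"pics/{n}7.png",cv2.resize(im[y0:y0+h,x0:x0+w],None,fx=6,fy=6,interpolation=cv2.INTER_CUBIC))
    s=r.read_state(); C=cloud(n,d); a,b,h,w,hsv=bracket(n,C,im,np.array(s['tool_pos']),-.0735)
    t=w&(a>.042)&(a<.058)&(abs(b)<.06)&(h>.055)&(h<.085); print(t.sum(),np.median(C[t][:,2]))
E
```

```text
time_s: 12.52
tool_pos: [0.6042, 0.1144, 0.1095]
orientation: [-0.115, -3.139, -0.008]
wrist_force: [-2.7, 0.4, -0.7]
width: 0.0195
t 12.53 pos [0.6042 0.1144 0.1095] yaw -0.0731 tilt [-0.0002  0.0049] F [-2.7  0.4 -0.7] w 0.0195
shift cm (tool) [-0.07 -0.09 -0.05] roll 0.0014
119 0.178905785330997
```

View pics/side7.png

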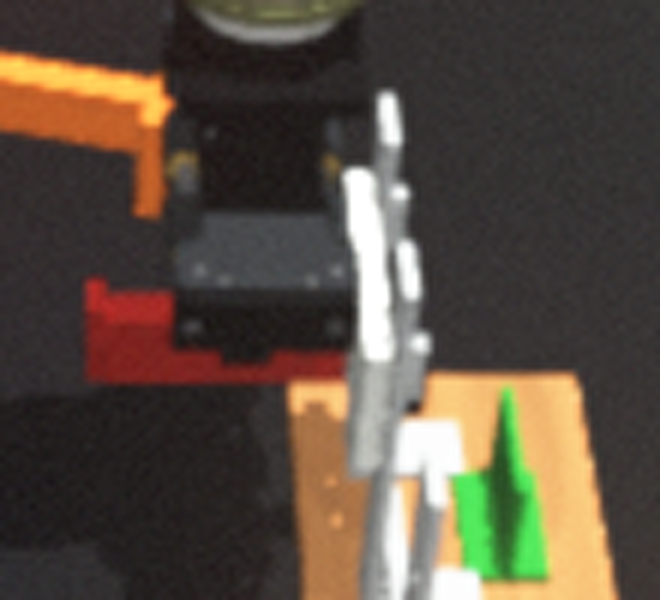

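Crossbar top is at z=0.179, so the origin is ≈0.115, and the claws protrude behind the uprights (side crop (400,190) and (420,345)). The bracket is hooked on the catches, so I release and rise.

```bash
python3 -m inch '[{"xyz":[0,0,0],"roll":0,"gripper":1},{"xyz":[0,0,0],"roll":0,"gripper":1},{"xyz":[0,0,0],"roll":0,"gripper":1},{"xyz":[0,0,0],"roll":0,"gripper":1},{"xyz":[0,0,0],"roll":0,"gripper":1},{"xyz":[0,0,-2],"roll":0,"gripper":0.6},{"xyz":[0,0,-3],"roll":0,"gripper":-1},{"xyz":[0,0,-3],"roll":0,"gripper":-1},{"xyz":[0,0,-1.5],"roll":0,"gripper":-1},{"xyz":[0,0,0],"roll":0,"gripper":-1},{"xyz":[0,0,0],"roll":0,"gripper":-1},{"xyz":[0,0,0],"roll":0,"gripper":-1},{"xyz":[0,0,0],"roll":0,"gripper":-1},{"xyz":[0,0,0],"roll":0,"gripper":-1}]' 20
python3 - <<'E'
from meas import *
togo([.6555,.1098,.21],-.0745)
for n,(x0,y0,w,h) in {"side":(270,80,150,130)}.items():
    im,d=r.capture(n); np.savez(f"pics/{n}8.npz",im=im,d=d); cv2.imwrite(f"pics/{n}8.png",cv2.resize(im[y0:y0+h,x0:x0+w],None,fx=4.6,fy=4.6,interpolation=cv2.INTER_CUBIC))
    C=cloud(n,d); a,b,h,w,hsv=bracket(n,C,im,np.array([.6042,.1144,.1095]),-.0735)
    t=w&(a>.042)&(a<.058)&(abs(b)<.06)&(h>.055)&(h<.085); print(t.sum(),np.median(C[t],0), a[t].min(),a[t].max())
E
```

```text
time_s: 14.32
tool_pos: [0.6042, 0.113, 0.2095]
orientation: [0.116, 3.139, 0.006]
wrist_force: [0.3, 1.0, -0.3]
width: 0.0025
t 14.32 pos [0.6042 0.113  0.2095] yaw -0.074 tilt [0.0005 0.0039] F [ 0.3  1.  -0.3] w 0.0025
shift cm (tool) [-5.14  0.06 -0.05] roll 0.0005
161 [0.6529126  0.10493621 0.17803132] 0.0432495941373649 0.05750348315750411
```

View pics/side8.png

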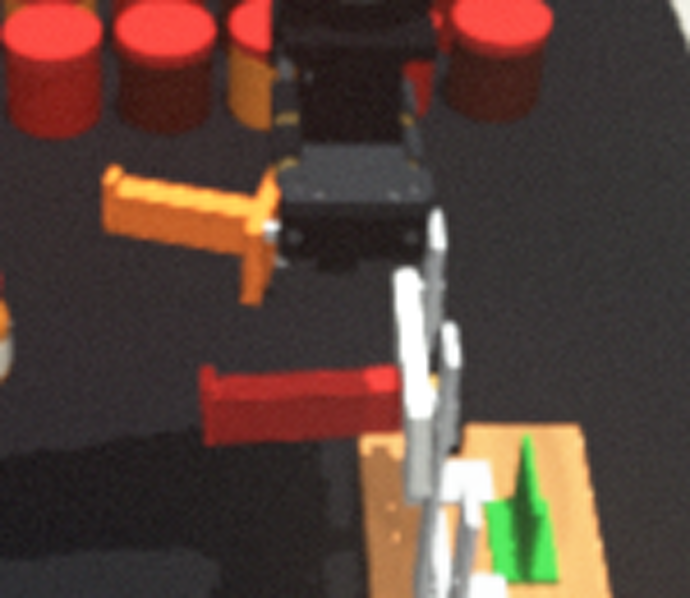

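```bash
python3 - <<'E'
from h import *
f=np.load("pics/side8.npz"); C=cloud("side",f['d'])
for (u,v) in [(335,128),(335,131),(335,133),(335,135),(344,136),(344,137),(344,138),(355,131),(355,133)]: print(u,v,C[v,u].round(3))
E
python3 -m inch '[{"xyz":[-2,0,0],"roll":0,"gripper":-1},{"xyz":[-2,0,0],"roll":0,"gripper":-1},{"xyz":[-1.1,0.05,0],"roll":0,"gripper":-1},{"xyz":[0,0,0],"roll":0,"gripper":-1}]' 60
python3 -c "
from h import *
togo([.6555,.1100,.16],-.0745)"
```

```text
335 128 [0.572 0.021 0.332]
335 131 [0.573 0.029 0.318]
335 133 [0.574 0.03  0.312]
335 135 [0.573 0.028 0.308]
344 136 [0.594 0.027 0.304]
344 137 [0.607 0.101 0.242]
344 138 [0.607 0.098 0.242]
355 131 [0.617 0.02  0.322]
355 133 [0.618 0.024 0.314]
time_s: 14.88
tool_pos: [0.6561, 0.11, 0.209]
orientation: [-0.115, -3.139, -0.006]
wrist_force: [-0.5, 0.3, -0.4]
width: 0.0004
t 14.88 pos [0.6561 0.11   0.209 ] yaw -0.0735 tilt [-0.0005  0.004 ] F [-0.5  0.3 -0.4] w 0.0004
shift cm (tool) [ 0.05 -0.02  4.9 ] roll 0.001
```

Body underside is ≈97 mm above the reported TCP, so it clears the upright tops. I lower onto the crossbar.

```bash
python3 -m inch '[{"xyz":[0.05,0,2],"roll":0,"gripper":-1},{"xyz":[0,0,1.8],"roll":0,"gripper":-1},{"xyz":[0,0,0.5],"roll":0,"gripper":-1},{"xyz":[0,0,0],"roll":0,"gripper":-1}]' 60
python3 -c "
from h import *
togo([.6555,.1100,.14],-.0745)"
```

```text
time_s: 15.38
tool_pos: [0.6545, 0.1106, 0.1652]
orientation: [-0.115, -3.139, -0.007]
wrist_force: [-0.4, 0.5, 0.4]
width: 0.0007
t 15.38 pos [0.6545 0.1106 0.1652] yaw -0.0732 tilt [-0.0004  0.0046] F [-0.4  0.5  0.4] w 0.0007
shift cm (tool) [-0.11 -0.06  2.52] roll 0.0013
```

```bash
python3 -m inch '[{"xyz":[-0.1,0,0.3],"roll":0,"gripper":-1},{"xyz":[0,0,0.3],"roll":0,"gripper":-1},{"xyz":[0,0,0.3],"roll":0,"gripper":-1},{"xyz":[0,0,0.3],"roll":0,"gripper":-1}]' 60
python3 -c "
from h import *
togo([.6555,.1100,.14],-.0745)"
```

```text
time_s: 15.88
tool_pos: [0.6563, 0.1107, 0.1541]
orientation: [0.115, 3.138, 0.008]
wrist_force: [-1.2, 0.5, 4.5]
width: 0.0005
t 15.88 pos [0.6563 0.1107 0.1541] yaw -0.0731 tilt [0.0019 0.0052] F [-1.2  0.5  4.5] w 0.0005
shift cm (tool) [ 0.08 -0.08  1.41] roll 0.0014
```

```bash
python3 -m inch '[{"xyz":[0,0,0.4],"roll":0,"gripper":-1},{"xyz":[0,0,0.4],"roll":0,"gripper":-1},{"xyz":[0,0,0.4],"roll":0,"gripper":-1}]' 60
python3 -c "
from h import *
togo([.6555,.1100,.14],-.0745)"
```

```text
time_s: 16.25
tool_pos: [0.6583, 0.1112, 0.1464]
orientation: [0.114, 3.132, 0.012]
wrist_force: [-0.6, 0.8, 4.6]
width: 0.0002
t 16.25 pos [0.6583 0.1112 0.1464] yaw -0.073 tilt [0.0077 0.0077] F [-0.6  0.8  4.6] w 0.0002
shift cm (tool) [ 0.28 -0.14  0.64] roll 0.0015
```

```bash
cat > look.py <<'E'
import sys
from meas import *
k=sys.argv[1]
im,d=r.capture("side"); np.savez(f"pics/side{k}.npz",im=im,d=d); cv2.imwrite(f"pics/side{k}.png",cv2.resize(im[80:210,270:420],None,fx=4.6,fy=4.6,interpolation=cv2.INTER_CUBIC))
C=cloud("side",d); a,b,h,w,hsv=bracket("side",C,im,np.array([.6042,.1144,.1095]),-.0735)
t=w&(a>.042)&(a<.058)&(abs(b)<.06)&(h>.045)&(h<.085)
for lo,hi in((-.06,-.03),(-.03,0),(0,.03),(.03,.06)):
    q=t&(b>=lo)&(b<hi); print(lo,q.sum(),'topz',np.percentile(C[q][:,2],[50,80,95]).round(4) if q.sum() else '')
red=((hsv[...,0]<8)|(hsv[...,0]>172))&(hsv[...,1]>150)&(hsv[...,2]>50)&(a>-.08)&(a<.05)&(abs(b)<.04)&(h>-.05)&(h<.06)
for lo,hi in((-.065,-.03),(-.03,0),(0,.04)):
    q=red&(a>=lo)&(a<hi); print('red',lo,q.sum(),np.percentile(C[q][:,2],[2,50,90]).round(4) if q.sum() else '')
togo([.6555,.1100,.14],-.0745)
E
python3 look.py 9
```

```text
-0.06 49 topz [0.1695 0.1712 0.1723]
-0.03 33 topz [0.1702 0.1716 0.1727]
0 0 topz 
0.03 0 topz 
red -0.065 195 [0.1032 0.1278 0.1386]
red -0.03 159 [0.1051 0.1311 0.1398]
red 0 218 [0.1075 0.1327 0.1417]
t 16.3 pos [0.6582 0.1111 0.1458] yaw -0.0731 tilt [0.0074 0.0075] F [ 0.3  0.  -0.4] w 0.0006
shift cm (tool) [ 0.27 -0.14  0.57] roll 0.0014
```

View pics/side9.png

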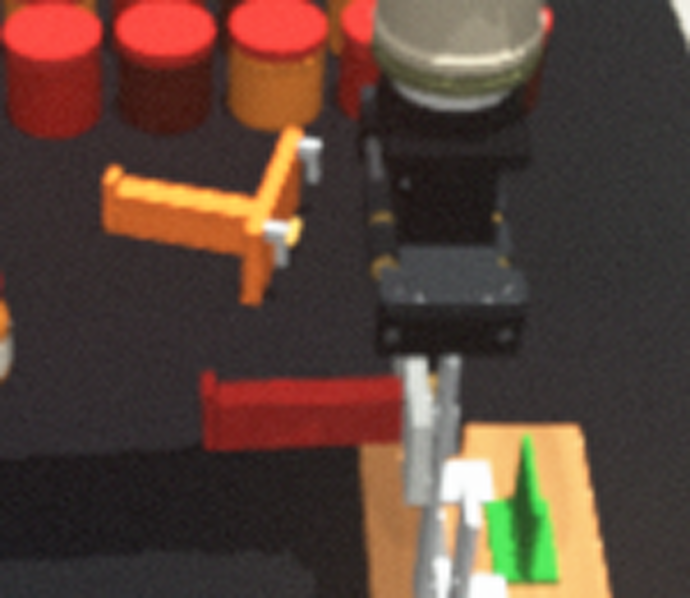

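The crossbar top has gone down from 0.178 to ≈0.170. I keep pressing, easing the drift in x.

```bash
python3 -m inch '[{"xyz":[0.1,0,0.3],"roll":0,"gripper":-1},{"xyz":[0.05,0,0.4],"roll":0,"gripper":-1},{"xyz":[0,0,0.4],"roll":0,"gripper":-1}]' 60
python3 look.py 10
```

```text
time_s: 16.68
tool_pos: [0.6579, 0.1112, 0.1409]
orientation: [0.115, 3.128, 0.016]
wrist_force: [-19.0, -2.1, 42.6]
width: 0.0005
-0.06 44 topz [0.1646 0.1661 0.1676]
-0.03 26 topz [0.1649 0.1659 0.1668]
0 0 topz 
0.03 0 topz 
red -0.065 193 [0.1004 0.1251 0.1352]
red -0.03 162 [0.1007 0.1255 0.1354]
red 0 212 [0.1035 0.1282 0.137 ]
t 16.73 pos [0.6578 0.1112 0.141 ] yaw -0.0734 tilt [0.0114 0.0103] F [-13.6  -1.3  31. ] w 0.0006
shift cm (tool) [ 0.23 -0.14  0.09] roll 0.0011
```

42 N at the stop, with the crossbar top at ≈0.165 (nominal 0.164). I retreat upward and check.

```bash
python3 -m inch '[{"xyz":[0,0,0],"roll":0,"gripper":-1},{"xyz":[0.1,0,-0.5],"roll":0,"gripper":-1},{"xyz":[0,0,-2],"roll":0,"gripper":-1},{"xyz":[0,0,-4],"roll":0,"gripper":-1},{"xyz":[0.5,0,-5],"roll":0,"gripper":-1},{"xyz":[5,0,-3],"roll":0,"gripper":-1},{"xyz":[5,0,-1],"roll":0,"gripper":-1},{"xyz":[5,0,0],"roll":0,"gripper":-1},{"xyz":[0,0,0],"roll":0,"gripper":-1}]' 60
python3 look.py 11; python3 -c "
from h import *
im,d=r.capture('top'); cv2.imwrite('pics/top11.png',im)
im,d=r.capture('side'); cv2.imwrite('pics/sidefull11.png',im)"
```

```text
time_s: 17.85
tool_pos: [0.4959, 0.1207, 0.3046]
orientation: [0.116, 3.128, 0.018]
wrist_force: [0.7, -0.3, 0.6]
width: 0.0006
-0.06 40 topz [0.165  0.1665 0.1685]
-0.03 37 topz [0.1656 0.1668 0.1678]
0 35 topz [0.1649 0.1671 0.1684]
0.03 33 topz [0.1657 0.1664 0.1677]
red -0.065 192 [0.0995 0.1252 0.1351]
red -0.03 153 [0.1036 0.1281 0.1365]
red 0 211 [0.1037 0.1278 0.1373]
t 17.9 pos [0.4974 0.1205 0.3046] yaw -0.0751 tilt [0.013  0.0104] F [ 0.5 -0.   0. ] w 0.0005
shift cm (tool) [-15.64  -0.05  16.66] roll -0.0006
```

View pics/side11.png

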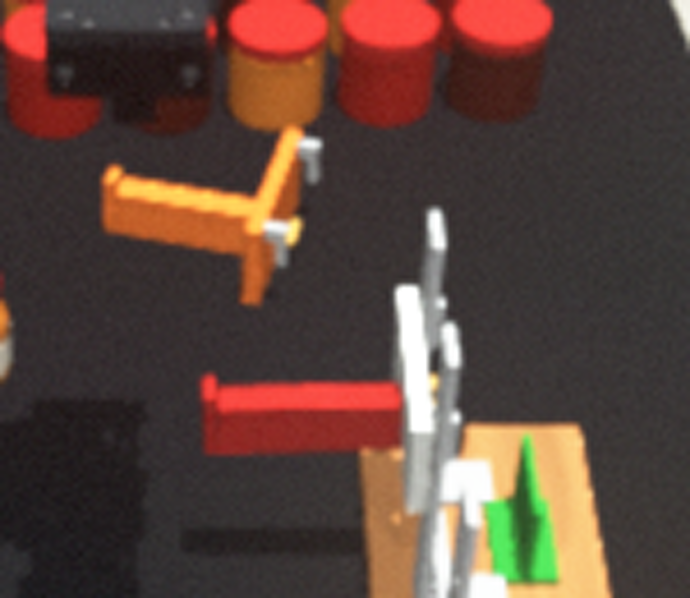

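View pics/sidefull11.png

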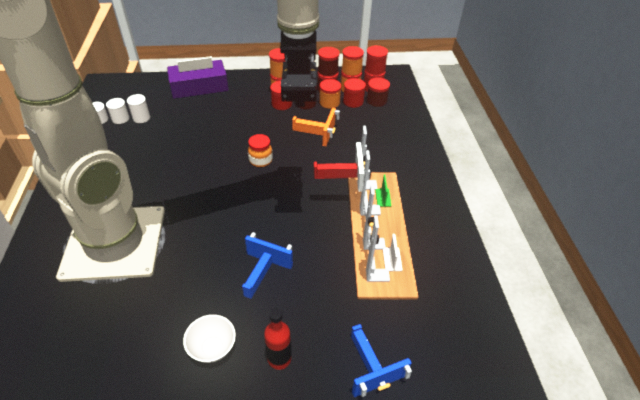

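The bracket stays down after release: crossbar top ≈0.165, down ≈13 mm from hooked, and level on both sides. Bottle (277,340), jar (260,150) and bowl (210,338) are unmoved. I hand in.

```bash
python3 -c "
from h import *
togo([.5,.12,.3])
print(r.hand_in())"
```

```text
t 18.0 pos [0.4988 0.1201 0.3036] yaw -0.0766 tilt [0.0122 0.0084] F [ 0.2 -0.1  0.1] w 0.0003
shift cm (tool) [-0.12 -0.01  0.36] roll None
the job is handed in; nothing more can be done
None
```

The red bracket is hanging released in the green-card (left) bay, and I believe it is locked. I gripped it by the red bar, fed both claws through the slots, rested it on the catches and let go. Then I pressed the crossbar down with the shut fingers until it stopped hard at about 42 N, and handed in at 18 s.

**Last checks**
- **Height:** the crossbar top read about 0.165 m against a nominal 0.164 m, and about 13 mm below the hooked height where 14 mm was expected. It stayed there after I backed off. I did not see the catches themselves close over the bolt.
- **Level and free:** it was level side to side, with a droop of about 0.025 rad along the bar. The arm was clear, with no force on the wrist.
- **Bystanders:** the bottle, jar and bowl showed no movement in the final side picture; I did not measure them.

**What went wrong or disagreed**
- **First grasp:** it closed on nothing. The fingertips sit about 20 mm above the reported TCP, so the fingers shut just above the bar. I went lower and gripped it without shifting the bracket.
- **Press:** the tool drifted about 2 mm towards the uprights while pressing.

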